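# Set the kitchen day wheel to red

## Task

The prep counter's seven-colour day wheel is a few clicks behind: with a fingertip, flick the paddles on its edge gently forward (clockwise seen from above) until the red paddle has clicked into rest at the black pointer, never letting it go past. Only touch the wheel, do not pinch or lift anything: its steel stand and the things standing around it stay where they are.

Things in the scene. Friction and masses are not known exactly. Their poses are not given: they have to be found in the camera images.
- stand: light grey steel foot plate under the day wheel, 200 x 170 x 12 mm, about 2.6 kg, loose on the counter (slides if shoved with some 15 N). Origin: on the wheel's axis at counter height; z up, x points horizontally from the axis to the pointer. It spans x -86 to +114 mm, y -85 to +85 mm, top at 12 mm
- hub (a point): centre of the flat wheel that turns level above the plate: on its axis, 46 mm above the counter, top of its steel hub (26 mm wide). Round it a dark disc, radius 42 mm, top at 36 mm. Out of its edge stick seven straight radial paddles, 51.4 degrees apart; anticlockwise from above: red, white, blue, yellow, green, purple, brown
- red_paddle (a point): middle of the red paddle, 66 mm from the axis, 35 mm above the counter. All paddles: 12 mm thick, 42 to 78 mm from the axis, 24 to 46 mm above the counter. The gaps between them are open above and outward, down to the foot plate (12 mm), about 36 mm wide at 55 mm from the axis, 48 mm at 70 mm
- pointer (a point): tip of the black pointer, fixed to the stand 83 mm from the wheel's axis along the stand's x, 47 mm above the counter, just outside the sweep of the paddles; its post, 50 mm high, stands behind it, 98 to 110 mm from the axis
- wheel (a joint): rad; 0 = red at the pointer, grows clockwise from above (forward); red stands -joint anticlockwise from the stand's x. Starts 2 to 4 clicks behind (-1.80, -2.69 or -3.59, settling at first). A spring pawl rests it at each multiple of 0.898 (a click, 2 pi/7). About 2.5 N on a paddle; past half a click it snaps on to the next rest, before it falls back. Stops at -4.3 and 1.6: red is reached only forward
- crock: white utensil crock, 84 mm wide at the rim, 110 mm high, spoons to 187 mm; origin at the centre of its underside; leave alone
- salsa: red sauce bottle, 56 mm diameter, 150 mm high; origin at the centre of its underside; leave alone
- ramekin: small white bowl, 80 mm across, 45 mm high, beyond the pointer; origin at the centre of its underside; leave alone

How it is judged (in metres and radians):
On the way:
1. the fingertips turn the wheel while red is still behind the pointer (contact force between the fingers and wheel above 0.5 N and value of joint wheel below -0.5 rad), for 0.04 s.
At the end, for the whole second after the job is handed in: The wheel rests in its click with the red paddle at the pointer (joint within 0.15 rad of 0); the stand has moved less than 20 mm and lies flat; crock, bottle and bowl stand upright within 20 mm of where they were (value of joint wheel between -0.15 and 0.15 rad and horizontal distance between red_paddle and pointer below 0.03 m and not (velocity of joint wheel above 0.1 rad/s) and velocity of joint wheel above -0.1 rad/s and distance of each of stand, crock, salsa, ramekin from where it was at the start of the episode below 0.02 m and distance of pointer from where it was at the start of the episode below 0.025 m and angle between stand's own z axis and vertical below 0.03 rad and angle between each of crock, salsa, ramekin's own z axis and vertical below 0.1 rad); the robot touches nothing.
It fails at once if the red paddle goes past the pointer (more than 0.45 rad, half a click) (value of joint wheel above 0.45 rad).
It fails at once if the wheel is struck or squeezed with more than 25 N (contact force between the fingers and wheel above 25 N).
It fails at once if the stand is shoved (over 20 mm, 25 mm at the pointer), lifted (over 6 mm) or tipped (distance of stand from where it was at the start of the episode above 0.02 m or distance of pointer from where it was at the start of the episode above 0.025 m or height (world z) of stand above 0.006 m or angle between stand's own z axis and vertical above 0.08 rad).
It fails at once if a bystander is moved by more than 20 mm, lifted or tipped (distance of any of crock, salsa, ramekin from where it was at the start of the episode above 0.02 m or angle between any of crock, salsa, ramekin's own z axis and vertical above 0.3 rad).
It also fails if it takes over 56 s, if anything falls off the work surface, if the arm or the gripper's body presses on something with over 40 N, if the wrist force passes 120 N, or if a joint passes its speed limit or range.

## Robot

A 6-joint arm with a two-finger parallel gripper is mounted at the origin on the work surface. World frame = base frame: x ahead of the robot, y to its left, z up, the work surface at z = 0. Lengths are in mm, angles in degrees, forces in N, time in s.
With the tool pointing down it reaches from about 300 to 850 mm from the base axis. Payload 4.2 kg.
Tool frame: the origin (TCP) lies between the finger pads; the fingertips stand 22 mm ahead of it and the grasp point (between the pads) lies 3 mm ahead of it; z points along the fingers, y is the direction in which the jaws open and shut (so a half turn about z gives the same grasp; the last joint's range is limited). The gripper opens to 91 mm and grips with 3 to 60 N. Pads are 32 mm wide; open, the fingers measure 118 mm over their backs; the gripper's body (76 mm by 178 mm) begins 60 mm behind the grasp point.
Start: joints at [-78.266, 18.312, 89.639, -0, 72.044, -1.146], TCP at [128.176, -560.546, 235.976] pointing down, gripper open.
Joint ranges: [-177.97, 177.97], [-48.28, 115.42], [12.27, 149.76], [-77.06, 257.06], [2.81, 150.46], [-146.56, 146.56]. Speed limits (degrees/s): [147.25, 147.25, 180, 180, 180, 180].

## Interface

Orientations are given as [roll, pitch, yaw] about the fixed x, y, z axes, in that order (R = Rz(yaw) Ry(pitch) Rx(roll)).
In Python, from workcell import * gives the robot as it stands.
- The arm moves only by the shell command python3 -m jog 'ROWS' [OPENING] [FORCE]. ROWS is text: rows parted by semicolons, each of 6 numbers parted by spaces: the shift along the tool's x, y, z in units of 0.5 m (1.0 is 0.5 m), then the turn, a rotation vector about the tool's x, y, z in units of pi/2 rad (1.0 is pi/2 rad). A call has 1 to 20 rows; each row is the pose to reach, as a shift and turn from the pose measured when the call began, along the tool's axes at that moment; what a row does not reach only later rows make up. A row lasts 1/12 s, in which the tool goes at most 41.7 mm and 7.16 degrees, less where a joint would pass 70% of its speed; a pose out of reach is approached as far as the arm can. A call with a number of a shift or a turn outside -1 to 1 is refused whole. A call with a gripper value outside its range is refused whole. OPENING is the opening, from -1 (shut) to 1 (fully open), set as the call begins (- or left out, the last holds). The fingers move at their own pace and stop on an object; FORCE is the grip in N (left out, the last holds). Time passes only in rows, so rows that repeat a pose let the fingers close. It gives the time, the measured TCP pose, the force and the opening at its end, in the units of the state.
- state(): the state, without advancing time (a new reading comes with each control period).
- grab_frame(name): name is "side" or "top"; returns the picture (400x640x3 uint8, red, green, blue); there is no depth.
- calibration(name): a dict with "mtx" (3x3 intrinsics, pixels), "rvec" (rotation vector, rad) and "tvec" (3), from world to camera coordinates, as OpenCV has them. Camera axes: x right, y down, z forward; pixel columns grow to the right and rows downward; lengths in mm; the calibration is good to about 2 mm. A picture is of the moment at which its call begins. calibration takes no time and is no camera call.
- job_done(): hands the job in, once; it reports no verdict.
Trained networks look in the newest picture that a camera, given by its name, has taken for a name from the list of things; names that differ only in an ending like _2 or _b are one class to them, and where a whole thing is asked for, a point or a joint stands for the part that bears it (a point fixed in the world has none). Each returns a list of dicts, best first, with "confidence" (0 to 1); they miss things now and then, are a little off and sometimes report something else, mostly with a low value. They report only what shows in the picture. A call takes as long as a camera call.
- spot_in(query, camera): "rect" ([left, top, right, bottom] in pixels, round what is visible of it).
- tip_of(query, camera): "location" ([column, row] in pixels: a listed point, or the origin of a listed thing).
The state is a dict: "time_s": time; "qpos": joint angles; "qvel": joint speeds; "effort": joint torques, N m; "ee_pos": TCP position; "ee_rot": TCP orientation; "force": force on the tool from outside, world axes, zero at the start; "torque": the same for the moment, N m; "gripper_width": finger opening in mm.
Only numpy, scipy, OpenCV 4.12 (cv2) and the standard library are available. Lean on these libraries where they do the work, as an engineer would, in place of code of your own. Each camera call takes 0.05 s, during which the arm holds its last target. There are 200 camera calls.

## Working session

There is one attempt and no reset: what is moved stays moved. The work goes in short steps, Python scripts to look and compute and a shell command to move; the robot and the scene stay as the last step left them, time stands still between calls to the robot, and variables do not carry over. Pictures are saved under pics/ and viewed, about 8 in all and at most 12, crops included, and the job is handed in when it is done.

```bash
mkdir -p pics
cat > h.py <<'E'
from workcell import *
import numpy as np, cv2
def save(cam,name):
    f=grab_frame(cam); cv2.imwrite(f'pics/{name}.png',cv2.cvtColor(f,cv2.COLOR_RGB2BGR)); return f
def back(cam,px,z):
    c=calibration(cam);R=cv2.Rodrigues(np.array(c['rvec'],float))[0];t=np.array(c['tvec'],float).ravel()
    d=R.T@np.linalg.inv(np.array(c['mtx'],float))@np.array([px[0],px[1],1.]);o=-R.T@t
    return o+d*(z-o[2])/d[2]
def proj(cam,P):
    c=calibration(cam);return cv2.projectPoints(np.array(P,float).reshape(-1,1,3),np.array(c['rvec'],float),np.array(c['tvec'],float),np.array(c['mtx'],float),None)[0].reshape(-1,2)
E
python3 - <<'E'
from h import *
s=state();print(s['time_s'],s['ee_pos'],s['ee_rot'],s['force'],s['gripper_width'])
Z=dict(hub=46,red_paddle=35,pointer=47,stand=0,crock=0,salsa=0,ramekin=0)
for c in('top','side'):
    save(c,c+'0')
    for q,z in Z.items():
        r=tip_of(q,c)
        for a in r[:2]: print(c,q,np.round(a['location']),round(a['confidence'],2),np.round(back(c,a['location'],z)))
E
```

```text
0.0 [ 128.07484691 -560.08650843  235.13608665] [-1.79901240e+02 -1.24172386e-03  1.28814995e+01] [-0.43753587  0.89287672 -0.15410882] 91.33249870685809
top hub [318. 223.] 0.82 [589.  19.  46.]
top hub [298. 236.] 0.29 [557.  71.  46.]
top red_paddle [302. 238.] 0.7 [552.  61.  35.]
top pointer [332. 192.] 0.62 [666. -17.  47.]
top stand [320. 225.] 0.63 [588.  17.   0.]
top crock [262. 157.] 0.89 [775. 168.   0.]
top salsa [414. 224.] 0.61 [ 585. -229.    0.]
top salsa [317. 220.] 0.49 [601.  23.   0.]
top ramekin [356. 159.] 0.61 [763. -86.   0.]
side red_paddle [282. 210.] 0.79 [546.  66.  35.]
side stand [305. 227.] 0.76 [595.  26.   0.]
side crock [353. 180.] 0.97 [778. 180.   0.]
side crock [322. 302.] 0.58 [ 573. -209.    0.]
side salsa [323. 304.] 0.93 [ 575. -215.    0.]
side ramekin [385. 245.] 0.91 [766. -95.   0.]
```

Run:
```python
import cv2
a=cv2.imread('pics/top0.png')[130:270,230:430];b=cv2.imread('pics/side0.png')[130:270,220:420]
cv2.imwrite('pics/v1.png',cv2.resize(cv2.vconcat([a,b]),None,fx=2.1,fy=2.1,interpolation=2))
cv2.imwrite('pics/v1.png',cv2.vconcat([cv2.resize(x,(428,300),interpolation=2) for x in(a,b)]))
```

```text
(no output)
```

View pics/v1.png

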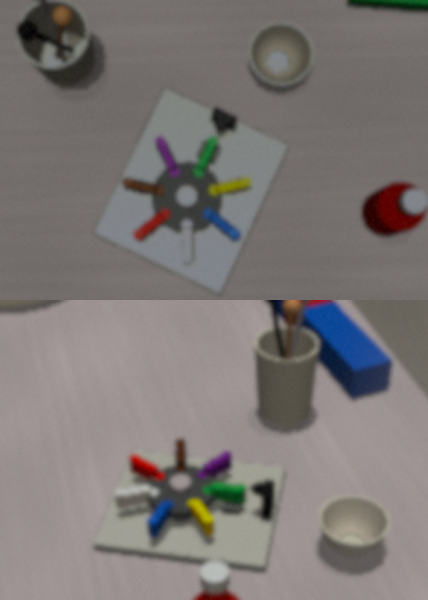

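View pics/top0.png

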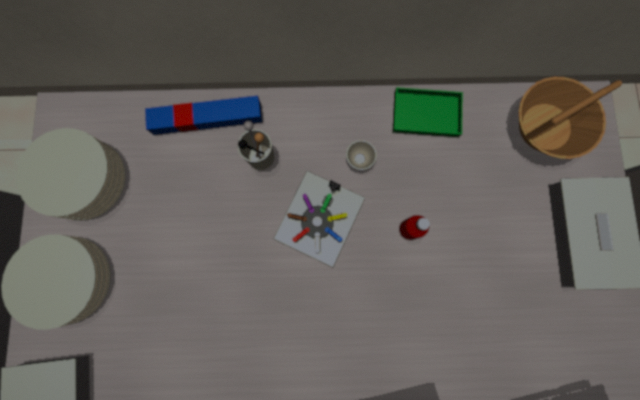

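The crop shows green at the pointer and red lower left (top picture about 302,237), so the wheel is three clicks behind. I'll refine the axis and pointer direction by fitting the paddle colours in both cameras.

```bash
cat > fit.py <<'E'
from h import *
from scipy.optimize import least_squares
def fit(tag,k0,cams=('top','side')):
    names=['red','white','blue','yellow','green','purple','brown']
    H={'red':(0,),'blue':(110,),'yellow':(28,),'green':(60,),'purple':(148,)}
    obs=[]
    for c in cams:
        f=save(c,c+tag);hsv=cv2.cvtColor(f,cv2.COLOR_RGB2HSV)
        ctr=proj(c,[[589,19,40]])[0]
        yy,xx=np.mgrid[:400,:640];near=np.hypot(xx-ctr[0],yy-ctr[1])<38
        for n,(h,) in H.items():
            dh=np.abs((hsv[...,0].astype(int)-h+90)%180-90)
            m=((dh<(8 if n!='purple' else 14))&(hsv[...,1]>100)&(hsv[...,2]>40)&near).astype(np.uint8)
            k,l,st,cen=cv2.connectedComponentsWithStats(m)
            if k<2: continue
            i=1+np.argmax(st[1:,4])
            if st[i,4]>15: obs.append((c,n,cen[i],st[i,4]))
    def model(p):
        r=[]
        for c,n,px,a in obs:
            t=p[2]+names.index(n)*2*np.pi/7
            r.append(proj(c,[p[0]+60*np.cos(t),p[1]+60*np.sin(t),40])[0]-px)
        return np.ravel(r)
    s=least_squares(model,[589,19,k0],loss='soft_l1')
    print('hub',s.x[:2].round(1),'red angle',np.degrees(s.x[2]).round(1));
    for o,r in zip(obs,model(s.x).reshape(-1,2)):print(o[0],o[1],o[3],r.round(1))
    return s.x
E
python3 - <<'E'
from fit import *
x=fit('1',np.radians(129))
for c in('top','side'):
  f=cv2.imread(f'pics/{c}1.png');hsv=cv2.cvtColor(f,cv2.COLOR_BGR2HSV)
  for k in range(7):
    t=x[2]+k*2*np.pi/7;u,v=proj(c,[x[0]+62*np.cos(t),x[1]+62*np.sin(t),44])[0];print(c,k,hsv[int(round(v)),int(round(u))],end=' ')
c=x[:2]
for q,z,cam in(('pointer',47,'top'),('pointer',47,'side')):
  for a in tip_of(q,cam)[:1]:
    d=back(cam,a['location'],z)[:2]-c;print(cam,np.hypot(*d),np.degrees(np.arctan2(d[1],d[0])))
E
```

```text
hub [591.5  26.5] red angle 127.7
top red 101 [-4.6  3.3]
top blue 92 [1.7 3.1]
top yellow 101 [ 2.5 -0.2]
top green 73 [ 0.4 -2.7]
top purple 66 [-3.3 -3.2]
side red 120 [-3.1 -2.1]
side blue 117 [-2.4  0.9]
side yellow 139 [0.1 0.4]
side green 49 [1.9 0.1]
side purple 88 [ 0.9 -2.2]
top 0 [  3 207 128] top 1 [107  13 136] top 2 [109 177 117] top 3 [ 30 245 127] top 4 [ 67 187 108] top 5 [143 130  96] top 6 [ 10 108  71] side 0 [  1 255 171] side 1 [ 60   3 177] side 2 [109 199 145] side 3 [ 28 255 176] side 4 [ 67 183 127] side 5 [144 170 114] side 6 [  9 108  83] top 86.84300995238331 -23.443141071056598
side 85.524440164754 -22.969946866567895
```

```bash
sed -i 's/p\[0\]+60\*/p[0]+p[3]*/;s/p\[1\]+60\*/p[1]+p[3]*/;s/\[589,19,k0\]/[589,19,k0,54]/;s/print(.hub.,/print(s.x[3],"hub",/' fit.py
python3 - <<'E'
from fit import *
for i,cams in enumerate((('top','side'),('top',),('side',))):x=fit('2'+str(i),np.radians(129),cams)
E
```

```text
50.736350808812006 hub [593.   22.5] red angle 127.7
top red 101 [-0.2  0.3]
top blue 92 [0.4 0.3]
top yellow 102 [0.4 0. ]
top green 73 [ 0.5 -0.2]
top purple 64 [-0.1 -0.4]
side red 121 [0.4 0.2]
side blue 116 [ 0.3 -0.6]
side yellow 138 [-0.5 -0.9]
side green 62 [ 0.1 -0.3]
side purple 90 [-0.8  0.2]
49.66201281062014 hub [593.   22.8] red angle 127.8
top red 101 [0.1 0.1]
top blue 92 [-0.1 -0.1]
top yellow 103 [-0.  0.]
top green 72 [0.2 0.1]
top purple 65 [-0.1 -0.1]
52.76883901759956 hub [593.   21.5] red angle 127.3
side red 122 [0. 0.]
side blue 114 [-0.1  0.1]
side yellow 140 [-0.2 -0.1]
side green 67 [ 0.3 -0.3]
side purple 87 [-0.1  0.2]
```

```bash
cat > plan.py <<'E'
from h import *
from scipy.spatial.transform import Rotation as Ro
HUB=np.array([593,22.5])
def rows(*targets):
    s=state();p=np.array(s['ee_pos']);R=Ro.from_euler('xyz',s['ee_rot'],degrees=True)
    print(round(s['time_s'],2),p.round(1),np.round(s['ee_rot'],1),'F',np.round(s['force'],1),'w',round(s['gripper_width']))
    for x,y,z,yaw in targets:
        d=R.inv().apply(np.array([x,y,z])-p)/500
        w=(R.inv()*Ro.from_euler('xyz',[180,0,yaw],degrees=True)).as_rotvec()/(np.pi/2)
        print(*np.r_[d,w].round(3))
def pol(r,a,z):
    q=HUB+r*np.array([np.cos(np.radians(a)),np.sin(np.radians(a))]);return (*q,z,a-180)
E
python3 -c "
from plan import *
rows(pol(78,204.8,235),pol(78,204.8,120))"
```

```text
1.2 [ 128.2 -560.5  236. ] [180.    0.   12.9] F [0.8 0.4 0.1] w 91
1.014 -0.897 0.002 0.0 0.0 -0.132
1.014 -0.897 0.232 0.0 0.0 -0.132
```

```bash
r="1 -0.897 0 0 0 -0.132"; python3 -m jog '1 -0.897 0 0 0 -0.132;1 -0.897 0 0 0 -0.132;1 -0.897 0 0 0 -0.132;1 -0.897 0 0 0 -0.132;1 -0.897 0 0 0 -0.132;1 -0.897 0 0 0 -0.132;1 -0.897 0 0 0 -0.132;1 -0.897 0 0 0 -0.132;1 -0.897 0 0 0 -0.132;1 -0.897 0 0 0 -0.132;1 -0.897 0 0 0 -0.132;1 -0.897 0 0 0 -0.132;1 -0.897 0 0 0 -0.132;1 -0.897 0 0 0 -0.132;1 -0.897 0 0 0 -0.132;1 -0.897 0 0 0 -0.132;1 -0.897 0 0 0 -0.132;1 -0.897 0 0 0 -0.132;1 -0.897 0 0 0 -0.132;1 -0.897 0 0 0 -0.132' -1
python3 -c "
from plan import *
rows(pol(78,204.8,120),pol(78,204.8,47))"
```

```text
time_s: 2.87
ee_pos: [514.8, -12.9, 235.9]
ee_rot: [180.0, 0.1, 24.7]
force: [0.1, -0.2, 0.9]
gripper_width: 0.4
2.87 [514.8 -12.9 235.9] [1.80e+02 1.00e-01 2.47e+01] F [ 0.1 -0.2  0.9] w 0
0.016 0.001 0.232 0.0 0.001 -0.001
0.016 0.001 0.378 0.0 0.001 -0.001
```

```bash
python3 -m jog '0.016 0.001 0.08 0 0 0;0.016 0.001 0.16 0 0 0;0.016 0.001 0.23 0 0 0;0.016 0.001 0.29 0 0 0;0.016 0.001 0.3 0 0 0;0.016 0.001 0.3 0 0 0'
python3 -c "
from plan import *
rows(pol(78,204.8,47))
a=save('top','t3')[170:270,250:400];b=save('side','s3')[150:250,230:380]
cv2.imwrite('pics/v3.png',cv2.cvtColor(np.vstack([cv2.resize(x,(450,300),interpolation=2) for x in(a,b)]),cv2.COLOR_RGB2BGR))"
```

```text
time_s: 3.37
ee_pos: [520.4, -11.3, 84.7]
ee_rot: [-179.9, 0.3, 24.6]
force: [0.7, 0.6, -0.1]
gripper_width: 0.6
3.37 [520.4 -11.3  84.7] [-179.9    0.3   24.6] F [ 0.7  0.6 -0.1] w 1
0.004 -0.0 0.075 -0.001 0.003 -0.002
```

View pics/v3.png

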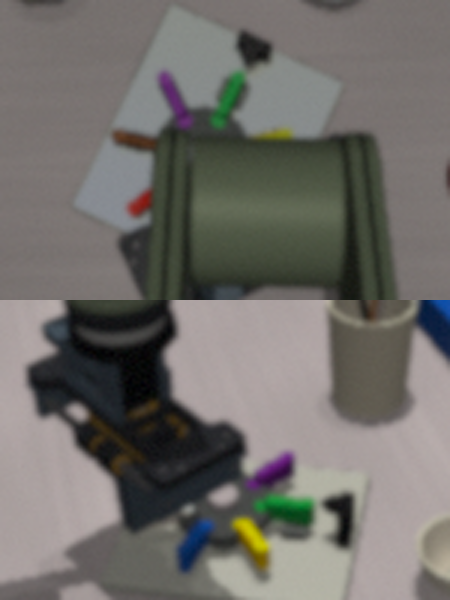

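The fingertips (side crop about 150,520) stand above the gap, just left of blue, and white is hidden behind them. That agrees with the fit, so I'm descending gently.

```bash
python3 -m jog '0.004 0 0.015 0 0 0;0.004 0 0.03 0 0 0;0.004 0 0.045 0 0 0;0.004 0 0.06 0 0 0;0.004 0 0.075 0 0 0;0.004 0 0.075 0 0 0'
python3 -c "
from plan import *
rows(*[pol(78,204.8-51.4*i/10,47) for i in range(1,11)],pol(115,153.4,47))"
```

```text
time_s: 3.97
ee_pos: [523.9, -10.0, 48.3]
ee_rot: [180.0, 0.1, 24.6]
force: [-0.4, 1.4, -0.4]
gripper_width: 0.6
3.97 [523.9 -10.   48.3] [1.80e+02 1.00e-01 2.46e+01] F [-0.4  1.4 -0.4] w 1
-0.003 -0.015 0.003 0.0 0.001 0.055
-0.001 -0.029 0.003 0.0 0.001 0.112
0.002 -0.042 0.003 0.0 0.001 0.169
0.007 -0.056 0.003 0.0 0.001 0.227
0.012 -0.069 0.003 0.0 0.001 0.284
0.019 -0.081 0.003 0.0 0.001 0.341
0.026 -0.093 0.003 0.0 0.001 0.398
0.035 -0.104 0.003 0.0 0.001 0.455
0.045 -0.114 0.003 0.0 0.001 0.512
0.055 -0.123 0.003 0.0 0.001 0.569
0.009 -0.181 0.003 0.0 0.001 0.569
```

```bash
python3 -m jog '-0.002 -0.008 0.002 0 0 0.028;-0.003 -0.015 0.002 0 0 0.055;-0.002 -0.022 0.002 0 0 0.084;-0.001 -0.029 0.002 0 0 0.112;0 -0.036 0.002 0 0 0.14;0.002 -0.042 0.002 0 0 0.169;0.004 -0.049 0.002 0 0 0.198;0.007 -0.056 0.002 0 0 0.227;0.009 -0.063 0.002 0 0 0.255;0.012 -0.069 0.002 0 0 0.284;0.015 -0.075 0.002 0 0 0.312;0.019 -0.081 0.002 0 0 0.341;0.022 -0.087 0.002 0 0 0.37;0.026 -0.093 0.002 0 0 0.398;0.03 -0.099 0.002 0 0 0.427;0.035 -0.104 0.002 0 0 0.455;0.04 -0.109 0.002 0 0 0.484;0.045 -0.114 0.002 0 0 0.512;0.05 -0.119 0.002 0 0 0.54;0.055 -0.123 0.002 0 0 0.569'
python3 -c "
from plan import *
rows(pol(78,153.4,47),pol(130,153.4,47))
a=save('top','t4')[170:270,250:400];b=save('side','s4')[150:250,230:380]
cv2.imwrite('pics/v4.png',cv2.cvtColor(np.vstack([cv2.resize(x,(450,300),interpolation=2) for x in(a,b)]),cv2.COLOR_RGB2BGR))"
```

```text
time_s: 5.63
ee_pos: [523.2, 57.6, 47.2]
ee_rot: [179.9, 0.1, -26.7]
force: [0.6, 0.5, 0.7]
gripper_width: 0.4
5.63 [523.2  57.6  47.2] [ 1.799e+02  1.000e-01 -2.670e+01] F [0.6 0.5 0.7] w 0
0.0 0.0 0.0 0.001 0.001 -0.001
-0.104 0.001 0.0 0.001 0.001 -0.001
```

View pics/v4.png

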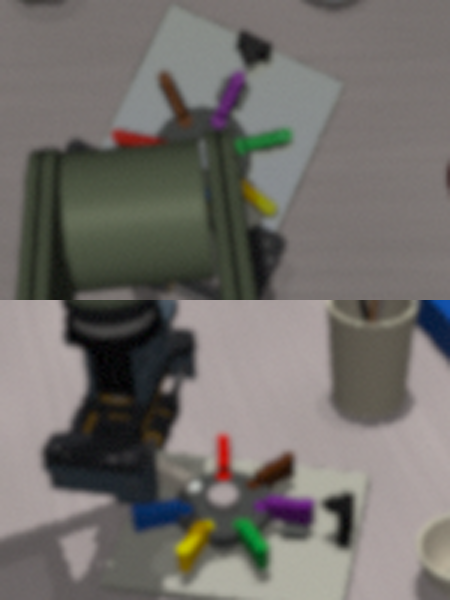

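One click forward exactly: purple is at the pointer (top crop 240,80), red is now at the former brown place, and the stand hasn't moved. Next I back out radially, return outside the sweep and repeat.

```bash
python3 -c "
from plan import *
rows(pol(130,153.4,47),pol(130,179,47),pol(130,204.8,47),pol(78,204.8,47))"
```

```text
5.73 [523.5  57.7  47.2] [179.9   0.  -26.5] F [-0.8  1.   0. ] w 0
-0.104 0.001 0.001 0.001 0.0 0.001
-0.079 0.113 0.001 0.001 0.001 -0.284
-0.007 0.204 0.001 0.0 0.001 -0.57
0.058 0.123 0.001 0.0 0.001 -0.57
```

```bash
python3 -m jog '-0.035 0 0 0 0 0;-0.07 0 0 0 0 0;-0.104 0 0 0 0 0;-0.104 0 0 0 0 0;-0.1 0.03 0 0 0 -0.07;-0.095 0.06 0 0 0 -0.14;-0.087 0.09 0 0 0 -0.21;-0.079 0.113 0 0 0 -0.284;-0.061 0.136 0 0 0 -0.355;-0.043 0.16 0 0 0 -0.427;-0.025 0.182 0 0 0 -0.5;-0.007 0.204 0 0 0 -0.57;-0.007 0.204 0 0 0 -0.57;0.01 0.184 0 0 0 -0.57;0.026 0.163 0 0 0 -0.57;0.042 0.143 0 0 0 -0.57;0.058 0.123 0 0 0 -0.57;0.058 0.123 0 0 0 -0.57'
python3 -c "
from plan import *
rows(*[pol(78,204.8-51.4*i/10,47) for i in (1,5,10)])"
```

```text
time_s: 7.23
ee_pos: [524.8, -9.4, 47.5]
ee_rot: [179.9, -0.1, 24.7]
force: [0.2, 0.6, -0.3]
gripper_width: 0.6
7.23 [524.8  -9.4  47.5] [ 1.799e+02 -1.000e-01  2.470e+01] F [ 0.2  0.6 -0.3] w 1
-0.005 -0.015 0.001 0.001 -0.001 0.056
0.01 -0.068 0.001 0.001 -0.001 0.285
0.053 -0.123 0.001 0.0 -0.002 0.57
```

```bash
python3 -m jog '-0.003 -0.008 0 0 0 0.028;-0.005 -0.015 0 0 0 0.055;-0.004 -0.022 0 0 0 0.084;-0.003 -0.029 0 0 0 0.112;-0.002 -0.036 0 0 0 0.14;0 -0.042 0 0 0 0.169;0.002 -0.049 0 0 0 0.198;0.005 -0.056 0 0 0 0.227;0.007 -0.063 0 0 0 0.255;0.01 -0.069 0 0 0 0.284;0.013 -0.075 0 0 0 0.312;0.017 -0.081 0 0 0 0.341;0.02 -0.087 0 0 0 0.37;0.024 -0.093 0 0 0 0.398;0.028 -0.099 0 0 0 0.427;0.033 -0.104 0 0 0 0.455;0.038 -0.109 0 0 0 0.484;0.043 -0.114 0 0 0 0.512;0.048 -0.119 0 0 0 0.54;0.053 -0.123 0 0 0 0.569'
python3 -c "
from plan import *
rows(pol(130,153.4,47),pol(130,179,47),pol(130,204.8,47),pol(78,204.8,47))
a=save('top','t5')[170:270,250:400];b=save('side','s5')[150:250,230:380]
cv2.imwrite('pics/v5.png',cv2.cvtColor(np.vstack([cv2.resize(x,(450,300),interpolation=2) for x in(a,b)]),cv2.COLOR_RGB2BGR))"
```

```text
time_s: 8.9
ee_pos: [522.4, 57.6, 47.4]
ee_rot: [-180.0, -0.1, -26.7]
force: [0.1, -0.1, 0.9]
gripper_width: 0.4
8.9 [522.4  57.6  47.4] [-1.80e+02 -1.00e-01 -2.67e+01] F [ 0.1 -0.1  0.9] w 0
-0.102 -0.0 0.001 -0.0 -0.001 -0.001
-0.077 0.112 0.001 0.0 -0.001 -0.285
-0.004 0.203 0.001 0.0 -0.001 -0.572
0.061 0.121 0.001 0.0 -0.001 -0.572
```

View pics/v5.png

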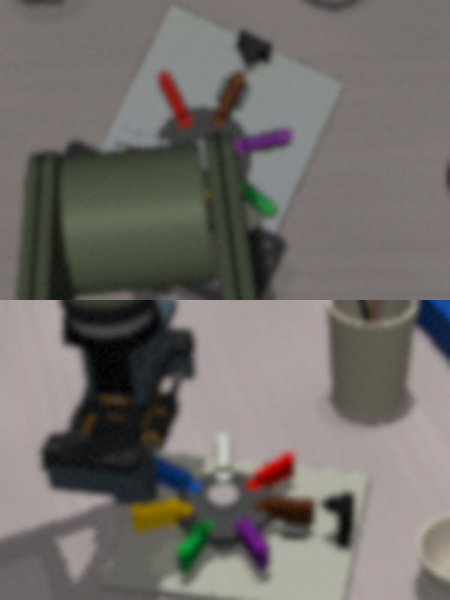

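Brown is at the pointer (top crop 240,85) and red is one click behind it. One more identical stroke is needed.

```bash
python3 -m jog '-0.035 0 0 0 0 0;-0.07 0 0 0 0 0;-0.102 0 0 0 0 0;-0.102 0 0 0 0 0;-0.098 0.03 0 0 0 -0.07;-0.093 0.06 0 0 0 -0.14;-0.085 0.09 0 0 0 -0.21;-0.077 0.112 0 0 0 -0.285;-0.059 0.135 0 0 0 -0.355;-0.041 0.158 0 0 0 -0.427;-0.022 0.18 0 0 0 -0.5;-0.004 0.203 0 0 0 -0.572;-0.004 0.203 0 0 0 -0.572;0.012 0.182 0 0 0 -0.572;0.028 0.162 0 0 0 -0.572;0.044 0.142 0 0 0 -0.572;0.059 0.122 0 0 0 -0.572;0.059 0.122 0 0 0 -0.572'
python3 -c "
from plan import *
rows(*[pol(78,204.8-51.4*i/10,47) for i in (1,5,10)])"
```

```text
time_s: 10.5
ee_pos: [524.4, -9.1, 47.7]
ee_rot: [179.9, -0.3, 24.9]
force: [0.1, 0.7, 0.6]
gripper_width: 0.5
10.5 [524.4  -9.1  47.7] [179.9  -0.3  24.9] F [0.1 0.7 0.6] w 0
-0.004 -0.014 0.001 0.001 -0.003 0.058
0.011 -0.067 0.001 0.001 -0.003 0.286
0.054 -0.122 0.001 0.0 -0.003 0.572
```

```bash
python3 -m jog '-0.003 -0.008 0 0 0 0.028;-0.005 -0.015 0 0 0 0.055;-0.004 -0.022 0 0 0 0.084;-0.003 -0.029 0 0 0 0.112;-0.002 -0.036 0 0 0 0.14;0 -0.042 0 0 0 0.169;0.002 -0.049 0 0 0 0.198;0.005 -0.056 0 0 0 0.227;0.007 -0.063 0 0 0 0.255;0.01 -0.069 0 0 0 0.284;0.013 -0.075 0 0 0 0.312;0.017 -0.081 0 0 0 0.341;0.02 -0.087 0 0 0 0.37;0.024 -0.093 0 0 0 0.398;0.028 -0.099 0 0 0 0.427;0.033 -0.104 0 0 0 0.455;0.038 -0.109 0 0 0 0.484;0.043 -0.114 0 0 0 0.512;0.048 -0.119 0 0 0 0.54;0.053 -0.123 0 0 0 0.569'
python3 -m jog '-0.035 0 0 0 0 0;-0.07 0 0 0 0 0;-0.104 0 0 0 0 0;-0.15 0 0 0 0 0;-0.2 0 0 0 0 0;-0.25 0 -0.03 0 0 0;-0.3 0 -0.08 0 0 0;-0.3 0 -0.14 0 0 0;-0.3 0 -0.2 0 0 0;-0.3 0 -0.2 0 0 0;-0.3 0 -0.2 0 0 0;-0.3 0 -0.2 0 0 0'
python3 - <<'E'
from plan import *
from fit import fit
x=fit('6',np.radians(-26.6))
a=cv2.imread('pics/top6.png')[130:270,230:430];b=cv2.imread('pics/side6.png')[130:270,220:420]
cv2.imwrite('pics/v6.png',cv2.vconcat([cv2.resize(x,(428,300),interpolation=2) for x in(a,b)]))
for q in('stand','crock','salsa','ramekin'):
  for c in('top','side'):
    for l in tip_of(q,c)[:1]:print(c,q,np.round(l['location']))
E
```

```text
time_s: 12.17
ee_pos: [521.7, 57.9, 47.6]
ee_rot: [-179.9, -0.2, -26.5]
force: [-0.2, 0.2, -0.2]
gripper_width: 0.3
time_s: 13.17
ee_pos: [386.1, 124.6, 146.4]
ee_rot: [-180.0, -0.2, -26.6]
force: [-0.5, 0.4, -0.2]
gripper_width: 0.8
51.037929415978596 hub [593.6  22.5] red angle -26.6
top red 105 [ 0.2 -0.1]
top blue 89 [-0.2 -0.1]
top yellow 102 [-0.2  0.2]
top green 63 [-0.1  1.4]
top purple 71 [0.8 0.3]
side red 159 [-0.6 -0.5]
side blue 49 [0.1 0.3]
side yellow 126 [0.6 0.1]
side green 59 [ 0.4 -0.1]
side purple 96 [ 0.6 -0.7]
top stand [320. 224.]
side stand [307. 226.]
top crock [262. 159.]
top salsa [411. 227.]
side salsa [321. 304.]
top ramekin [357. 160.]
side ramekin [388. 244.]
```

View pics/v6.png

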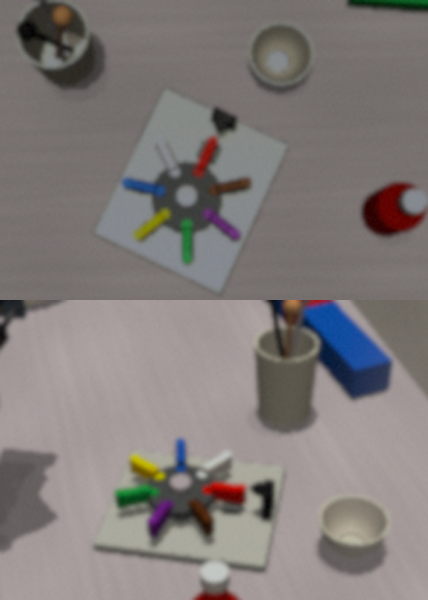

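Red is at the pointer (top crop about 208,150), the fit puts it at -26.6°, the rest angle I predicted, and everything else is unmoved. Handing in.

```bash
python3 -c "
from workcell import *
print(job_done(),state()['time_s'])"
```

```text
the job is handed in; nothing more can be done
the job is handed in; nothing more can be done
```

The red paddle now rests at the pointer, and I've handed the job in; no verdict is reported. The wheel started three clicks behind, so I made three slow strokes with the shut fingertips, each one click clockwise, and then drew the arm clear. Handing in took place at about 14 s of the 56 s allowed.

- **Wheel:** the last colour fit from both cameras puts red at -26.6°. That is the rest angle I predicted from the first fit, and the pictures show red right at the pointer.
- **Stand:** the fitted axis shifted 0.6 mm from start to finish, which is within measurement noise.
- **Bystanders:** crock, bottle and bowl look unchanged in the pictures, and the networks place them within about 3 pixels of before. The side camera's network missed the crock in the last check, but the side picture shows it upright in its place.
- **Forces:** wrist force read about 1.5 N or less at the end of every move. I did not read it during the strokes.

One early fit was several pixels off, because it assumed the wrong visible paddle length. I corrected that before moving.

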